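Change the spice jar in the spring clip

ROBOT

A 7-joint arm with a two-finger parallel gripper is mounted at the origin on a cart in front of the work surface, level with it; the furniture and walls round the work are solid. World frame = base frame: x ahead of the robot, y to its left, z up, the work surface at z = 0. Lengths are in m, angles in rad, forces in N, time in s.
With the tool pointing down it reaches from about 0.4 to 0.85 m from the base axis. Payload 4.5 kg.
Tool frame: the origin (TCP) lies at the very end of the fingers, on their centre line; the grasp point (between the pads) lies 19 mm behind it (tcp_to_grasp is the z of the grasp point in the tool frame, in m); z points along the fingers, y is the line along which they close (so a half turn about z gives the same grasp; the last joint's range is limited). The gripper opens to 88 mm and grips with 3 to 60 N. Pads are 18 mm wide; open, the fingers measure 123 mm over their backs; the gripper's body (75 mm by 187 mm) begins 45 mm behind the grasp point.
Start: joints at [1.18, 0.689, -0.195, 1.565, 0.157, 0.902, -0.215], TCP at [0.258, -0.569, 0.206] pointing down, gripper open.
Joint ranges: [-3.01, 3.01], [-0.46, 2.08], [-1.47, 1.51], [0.13, 2.56], [-1, 4.14], [0.04, 2.09], [-2.66, 2.66]. Speed limits (rad/s): [2.57, 2.57, 3.14, 3.14, 3.14, 3.14, 3.14].

INTERFACE

Orientations are given as a unit quaternion [x, y, z, w].
In Python, from plant import * gives the robot as it stands. The module is installed in compiled form; this text tells all that it offers.
- The arm moves only by the shell command python3 -m jog 'ROWS' [OPENING] [FORCE]. ROWS is JSON, a list that holds one entry, the list of rows, each a list of 6 numbers: the shift along the tool's x, y, z in m, then the turn, a rotation vector about the tool's x, y, z in rad. In form: [[[dx, dy, dz, ax, ay, az], ...]]. A call has 1 to 12 rows; each row shifts and turns the commanded pose from where the row before left it, along the tool's axes as they then stand; what a row does not reach is not made up. A row lasts 1/8 s, in which the tool goes at most 62.5 mm and 10.7 degrees, less where a joint would pass 70% of its speed; a pose out of reach is approached as far as the arm can. A call with a gripper value outside its range is refused whole. OPENING is the finger opening in m, from 0 to 0.0881, set as the call begins (- or left out, the last holds). The fingers move at their own pace and stop on an object; FORCE is the grip in N (left out, the last holds). Time passes only in rows, so rows that do not move let the fingers close. It gives the time, the measured TCP pose, the force, the opening and the grip force at its end, in the units of the state.
- get_state(): the state, without advancing time (a new reading comes with each control period).
- snapshot(name): name is "side" or "top"; returns a dict with "frame" (480x640x3 uint8, red, green, blue), "mtx" (3x3 intrinsics, pixels), "D" ([k1, k2, p1, p2, k3] as OpenCV has them; the pictures are not rectified), "xyz" and "orientation" of the camera in the world. Camera axes: x right, y down, z forward; pixel columns grow to the right and rows downward; lengths in m; the calibration is good to about 2 mm. A picture is of the moment at which its call begins. There is no depth.
- finish_job(): hands the job in; it is judged then, once.
The state is a dict: "clock": time; "q": joint angles; "qd": joint speeds; "joint_torque": joint torques, N m; "tool_pos": TCP position; "eef_rot": TCP orientation; "contact_force": force on the tool from outside, world axes, zero at the start; "moment": the same for the moment, N m; "opening": opening from 0.0 (shut) to 1.0 (fully open); "finger_force": force on a finger pad.
Only numpy, scipy, OpenCV 4.12 (cv2) and the standard library are available. Lean on these libraries where they do the work, as an engineer would, in place of code of your own. Each camera call takes 0.05 s, during which the arm holds its last target. There are 200 camera calls.

TASK

The white-capped spice jar in the spring clip is due for a refill: pull it out and stand it upright in the brown tray. Then press the red-capped spice jar from the front of the worktop upright into the clip in its place, past the red rollers until it rests against the back and the jaws close round it, standing on the stand's foot. Leave the other things on the worktop where they are.

Things in the scene. Friction and masses are not known exactly. Their poses are not given: they have to be found in the camera images.
- clip_stand: Fixed wooden stand with spring clip. Origin: mid underside; x from the open mouth (facing the robot) to the back, y left, z up. Foot 8 mm thick, x -58 to 48 mm, 110 wide. Back board x 29 to 41, 84 wide, 66 mm high over the worktop (highest part), with a rubber rest whose face is at x = 23. Jars go in and out upright and level along the stand's x.
- clip_seat (a point): On the top face of the stand's foot (8 mm above the worktop), where the middle of the red jar's underside belongs; axes as the stand's. 1 mm behind the stand's origin in x.
- jaw_left (a joint): Left (+y) steel jaw on an upright hinge at the back, rad; 0 = closed on its stop, grows outward to 0.5. Spring: 0.08 N m at 0, plus 0.8 N m per rad. Spans 36 to 60 mm above the worktop. A jar must push the two jaws' red rollers apart to pass, roughly 5 to 10 N, in or out. With the red jar seated each jaw stays about 0.05 rad open.
- jaw_right (a joint): Right (-y) jaw, mirror image of the left one; same values.
- jaw_left_lip (a point): Axis of the red roller on the tip of the left jaw: upright, free-turning, 14 mm diameter, 20 mm tall, its middle 48 mm above the worktop; closed, the axis is at x = -19, y = 19.5 mm of the stand.
- jaw_right_lip (a point): The same on the right jaw, mirrored (y = -19.5 mm when closed).
- white_jar: Round spice jar with a white cap and brown label, 40 mm diameter, 105 mm tall (cap: top 20 mm, 40 mm wide), 0.11 kg. Origin: centre of its underside; z up along its axis. At the start it stands in the clip on the stand's foot, held behind the red rollers.
- red_jar: Round spice jar with a red cap and green label, body 44 mm, cap 46 mm diameter, 97 mm tall (cap: top 20 mm), 0.11 kg. Origin: centre of its underside; z up along its axis. At the start it stands upright on the open worktop, at the front left or right (the small jars far back by the bottles are not it).
- tray: Brown open rectangular tray, fixed, 116 mm along its x, 161 mm along its y, 40 mm high; origin: centre of its underside; flat inner floor 4 mm above the worktop, about 74 by 118 mm, with walls round it.
- salt_canister: Tall dark blue and white canister, 71 mm diameter, 151 mm tall; origin: centre of underside. Bystander.
- coffee_jar: Jar with red lid, grey-brown contents, 68 mm diameter, 125 mm tall; origin: centre of underside. Bystander: bigger than the red-capped spice jar and far back.
- garlic: Garlic bulb, 60 mm; bystander.
- lemon: Yellow lemon, 72 mm long; bystander.
- olive_jar: Glass jar of green olives with a black lid, 70 mm diameter, 86 mm tall; origin: centre of underside. Bystander.
There are look-alikes about, which are no part of the job. What is shaped like the white_jar but pink or purple is not meant.

How it is judged:
On the way, in this order (a step that is already met when the one before it is completed fails the run):
1. the white-capped jar is out of the clip and stands upright on the tray's floor (x of white_jar in the frame of tray between -0.035 and 0.035 m and y of white_jar in the frame of tray between -0.055 and 0.055 m and z of white_jar in the frame of tray below 0.012 m and angle between white_jar's own z axis and vertical below 0.12 rad), for 0.2 s.
2. the red-capped jar stands in the clip, against the back, with the jaws closed round it (x of red_jar in the frame of clip_seat between -0.006 and 0.006 m and y of red_jar in the frame of clip_seat between -0.005 and 0.005 m and z of red_jar in the frame of clip_seat between -0.004 and 0.005 m and angle between red_jar's own z axis and vertical below 0.1 rad and value of joint each of jaw_left, jaw_right below 0.14 rad), for 0.2 s.
At the end, for the whole second after the job is handed in: The white-capped jar stands upright (within 0.12 rad) on the tray's floor; the red-capped jar stands in the clip within 6 mm of its seat in depth, 5 mm sideways and 5 mm in height, upright within 0.1 rad, both jaws closed to under 0.14 rad; both jars at rest (all of step 1 and all of step 2 and linear speed of each of white_jar, red_jar below 0.02 m/s); the robot touches nothing.
It fails at once if the salt canister is moved more than 30 mm (distance of salt_canister from where it was at the start of the episode above 0.03 m).
It fails at once if the coffee jar is moved more than 30 mm (distance of coffee_jar from where it was at the start of the episode above 0.03 m).
It fails at once if the garlic is moved more than 30 mm (distance of garlic from where it was at the start of the episode above 0.03 m).
It fails at once if the lemon is moved more than 30 mm (distance of lemon from where it was at the start of the episode above 0.03 m).
It fails at once if the olive jar is moved more than 30 mm (distance of olive_jar from where it was at the start of the episode above 0.03 m).
It also fails if it takes over 59 s, if anything falls off the work surface, if the arm or the gripper's body presses on something with over 40 N, if the wrist force passes 120 N, or if a joint passes its speed limit or range.

## Working session

There is one attempt and no reset: what is moved stays moved. The work goes in short steps, Python scripts to look and compute and a shell command to move; the robot and the scene stay as the last step left them, time stands still between calls to the robot, and variables do not carry over. Pictures are saved under pics/ and viewed, at most 13 in all, crops included, and the job is handed in when it is done.

```bash
mkdir -p pics; cat > h.py <<'E'
from plant import *
import numpy as np, cv2
from scipy.spatial.transform import Rotation as R
def px2w(s,pts,z):
    """pixels -> world on plane z"""
    p=cv2.undistortPoints(np.array(pts,float).reshape(-1,1,2),s["mtx"],np.array(s["D"])).reshape(-1,2)
    Rm=R.from_quat(s["orientation"]).as_matrix(); d=np.c_[p,np.ones(len(p))]@Rm.T
    c=np.array(s["xyz"]); z=np.broadcast_to(z,len(p))
    return c+d*((z-c[2])/d[:,2])[:,None]
def w2px(s,P):
    Rm=R.from_quat(s["orientation"]).as_matrix(); t=-Rm.T@np.array(s["xyz"])
    return cv2.projectPoints(np.array(P,float).reshape(-1,1,3),cv2.Rodrigues(Rm.T)[0],t,s["mtx"],np.array(s["D"]))[0].reshape(-1,2)
def snap(n,f):
    s=snapshot(n); cv2.imwrite("pics/"+f,s["frame"][:,:,::-1]); return s
E
python3 - <<'E'
from h import *
for n in("side","top"):
    s=snap(n,n+"0.png"); print(n,np.round(s["xyz"],3),R.from_quat(s["orientation"]).as_matrix().round(3).tolist())
st=get_state(); print(st)
E
```

```text
side [0.557 0.871 0.676] [[-0.998, -0.02, 0.067], [-0.067, 0.545, -0.836], [-0.02, -0.838, -0.545]]
top [ 0.555 -0.055  0.896] [[-0.023, -0.998, 0.053], [-1.0, 0.024, 0.012], [-0.013, -0.053, -0.999]]
{'clock': 0.1, 'q': array([ 1.17978171,  0.68989339, -0.19453949,  1.56622435,  0.15728437,
        0.90253346, -0.21511105]), 'qd': array([-0.00069953, -0.00157766, -0.00022791, -0.00271403,  0.00048508,
       -0.00196113, -0.00235096]), 'joint_torque': array([-3.36958292e-03, -5.28504968e+01, -1.27127822e+00, -1.53838384e+01,
       -5.25069726e-02,  2.01526513e-03,  2.37943698e-05]), 'tool_pos': array([ 0.25730476, -0.56888942,  0.20489916]), 'eef_rot': array([ 9.77518680e-01,  2.10847181e-01, -2.25538585e-04, -8.02975147e-04]), 'contact_force': array([ 0.47898444, -1.03880032,  0.16746849]), 'moment': array([ 0.06497474,  0.01890939, -0.0222632 ]), 'finger_force': 0.0, 'opening': 0.9971610181615543}
```

View pics/top0.png

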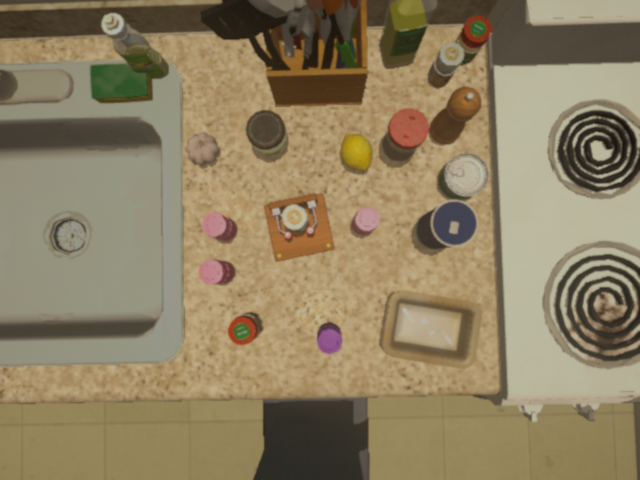

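View pics/side0.png

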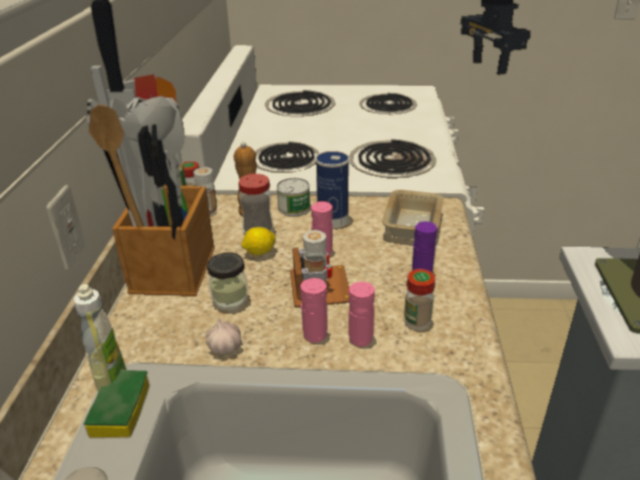

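The top picture shows the white-capped jar in the clip at (294,218), the stand mouth facing down the image with rollers at about (288,235) and (311,231), and the tray at (430,328). Candidates for the red jar are (242,331) front left, (475,32) small bottle far back, and (408,130) coffee jar. Candidates for the white jar are (294,218) in the clip, (450,55) and (465,175) far back, pink at (217,225), (214,272) and (367,221), and purple at (330,339). I choose white (294,218) and red (242,331), and check both in a close crop.

```bash
python3 - <<'E'
from h import *
s=snapshot("top"); f=s["frame"][:,:,::-1]
a=cv2.resize(f[185:365,195:345],None,fx=4,fy=4,interpolation=cv2.INTER_CUBIC)[:, :]
b=cv2.resize(f[280:375,375:490],None,fx=1.7,fy=1.7,interpolation=cv2.INTER_CUBIC)
c=np.zeros((600,800,3),np.uint8)
a=cv2.resize(f[185:275,255:345],(400,400),interpolation=cv2.INTER_CUBIC); b=cv2.resize(f[300:360,215:275],(400,400),interpolation=cv2.INTER_CUBIC)
c[:400,:400]=a;c[:400,400:]=b
d=cv2.resize(f[285:375,375:495],(266,200),interpolation=cv2.INTER_CUBIC); c[400:,:266]=d
cv2.imwrite("pics/crop1.png",c)
E
```

```text
(no output)
```

View pics/crop1.png

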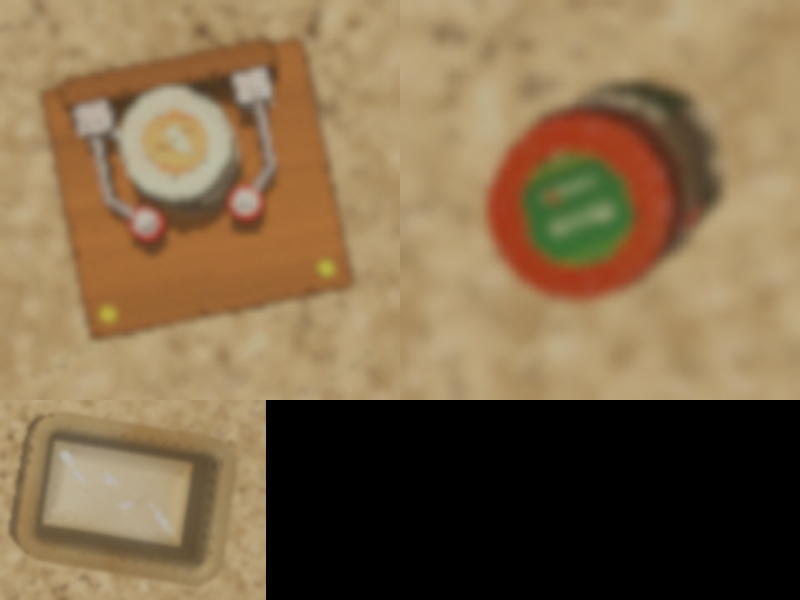

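```bash
python3 - <<'E'
from h import *
s=snapshot("top")
o=lambda p,sc,x,y:np.array(p,float)/sc+[x,y]-0.5+0.5/sc
A=o([(42,92),(300,38),(352,285),(92,338)],4.444,255,185)
F=px2w(s,A,0.008); print("foot",F.round(4).tolist(),[np.linalg.norm(F[i]-F[i-1]).round(4) for i in range(4)])
m=F.mean(0); ux=(F[0]+F[1]-F[2]-F[3]); uy=(F[0]+F[3]-F[1]-F[2]); ax=np.arctan2(ux[1],ux[0]); ay=np.arctan2(-uy[0],uy[1]); print("yaw",ax,ay)
yaw=(ax+ay)/2; e=np.array([np.cos(yaw),np.sin(yaw)]); print("origin",m[:2]+0.005*e)
r=px2w(s,o([(148,224),(246,202)],4.444,255,185),0.058); print("rollers",r.round(4).tolist(),np.linalg.norm(r[0]-r[1]),"yaw",np.arctan2(-(r[0]-r[1])[0],(r[0]-r[1])[1]),"origin",r.mean(0)[:2]+.019*e)
print("white",px2w(s,o([(176,143)],4.444,255,185),.113))
print("red",px2w(s,o([(181,204)],6.667,215,300),.097), px2w(s,[(228.5,331),(256,331)],.097)[:,1])
T=o([(30,415-400),(238,35),(215,185),(12,145)],2.22,375,285);T=px2w(s,T,.04);print("tray rim",T.round(3).tolist(),T.mean(0),[np.linalg.norm(T[i]-T[i-1]).round(4) for i in range(4)])
G=px2w(s,o([(52,38),(193,62),(183,148),(42,125)],2.22,375,285),.004);print("floor",G.round(3).tolist(),G.mean(0),[np.linalg.norm(G[i]-G[i-1]).round(4) for i in range(4)])
print("pinks top",px2w(s,[(215,223),(211,271),(367,216),(330,340)],.105).round(3).tolist())
print("salt,olive,lemon,coffee",px2w(s,[(455,222),(266,128),(357,152),(408,125)],[.151,.086,.04,.125]).round(3).tolist())
E
```

```text
foot [[0.672, 0.0555, 0.008], [0.6914, -0.0498, 0.008], [0.5905, -0.0684, 0.008], [0.5716, 0.037, 0.008]] [np.float64(0.1021), np.float64(0.1071), np.float64(0.1026), np.float64(0.1072)]
yaw 0.182218851694905 0.17968776714004336
origin [ 0.63626126 -0.00552921]
rollers [[0.6137, 0.0096, 0.058], [0.6212, -0.028, 0.058]] 0.03837338784128337 yaw 0.19688456519885367 origin [ 0.63611597 -0.00577797]
white [[ 0.63862358 -0.0052299   0.113     ]]
red [[0.45973453 0.08388985 0.097     ]] [0.10519525 0.06095326]
tray rim [[0.513, -0.16, 0.04], [0.494, -0.32, 0.04], [0.38, -0.297, 0.04], [0.414, -0.143, 0.04]] [ 0.45048317 -0.22989527  0.04      ] [np.float64(0.1008), np.float64(0.1611), np.float64(0.1163), np.float64(0.1584)]
floor [[0.493, -0.181, 0.004], [0.471, -0.294, 0.004], [0.403, -0.283, 0.004], [0.423, -0.171, 0.004]] [ 0.44747369 -0.23231661  0.004     ] [np.float64(0.0701), np.float64(0.1147), np.float64(0.0691), np.float64(0.1141)]
pinks top [[0.633, 0.123, 0.105], [0.556, 0.13, 0.105], [0.638, -0.121, 0.105], [0.442, -0.057, 0.105]]
salt,olive,lemon,coffee [[0.621, -0.25, 0.151], [0.791, 0.04, 0.086], [0.757, -0.113, 0.04], [0.778, -0.188, 0.125]]
```

The crop confirms the choices: white cap at about (294.6,217) behind the two red rollers at (288,235) and (310,230), and red cap at about (242,330.5). The measured sizes fit: foot 102×107 mm, rollers 38 mm apart, cap 44 mm. I will grip with the fingers closing along the stand's x, with the tips above the 66 mm board.

```bash
cat >> h.py <<'E'
YAW=0.185; O=np.array([0.6362,-0.0056,0])
SR=R.from_euler('z',YAW)
def stand(p): return O+SR.apply(p)
def delta(target,yaw=YAW):
    """tool-frame shift and turn from measured pose to target, tool down with tool y at angle yaw"""
    st=get_state(); r=R.from_quat(st["eef_rot"])
    want=R.from_matrix(np.c_[[-np.sin(yaw),np.cos(yaw),0],[np.cos(yaw),np.sin(yaw),0],[0,0,-1]])
    print("t",round(st["clock"],2),"tcp",st["tool_pos"].round(4),"shift if turned first",want.inv().apply(np.array(target)-st["tool_pos"]).round(4),
     "turn",(r.inv()*want).as_rotvec().round(4),"F",np.round(st["contact_force"],1),"grip",round(st["finger_force"],1),"open",round(st["opening"]*88.1,1))
E
python3 -m jog '[[[0,0,-0.005,0,0,-0.166],[0,0,-0.005,0,0,-0.166],[0,0,-0.005,0,0,-0.166],[0,0,-0.005,0,0,-0.166],[0,0,-0.005,0,0,-0.166],[0,0,-0.005,0,0,-0.166],[0,0,-0.005,0,0,-0.166],[0,0,-0.005,0,0,-0.166]]]' 0.0881
python3 -c "
from h import *
delta(stand([.003,0,.18]))"
```

```text
clock: 1.2
tool_pos: [0.2573, -0.5694, 0.2456]
eef_rot: [0.638, 0.77, 0.0, -0.0]
contact_force: [-0.2, -1.2, 1.0]
opening: 0.998
finger_force: 0.0
t 1.2 tcp [ 0.2573 -0.5694  0.2456] shift if turned first [0.4845 0.4791 0.0656] turn [-0.0003 -0.0004  0.0023] F [-0.2 -1.2  1. ] grip 0.0 open 88.0
```

```bash

python3 -m jog '[[[0.04,0.04,0,0,0,0],[0.04,0.04,0,0,0,0],[0.04,0.04,0,0,0,0],[0.04,0.04,0,0,0,0],[0.04,0.04,0,0,0,0],[0.04,0.04,0,0,0,0],[0.04,0.04,0,0,0,0],[0.04,0.04,0,0,0,0],[0.04,0.04,0,0,0,0],[0.04,0.04,0,0,0,0],[0.04,0.04,0.02,0,0,0],[0.044,0.039,0.02,0,0,0]]]'
python3 -m jog '[[[0,0,0.01,0,0,0],[0,0,0,0,0,0]]]'
python3 - <<'E'
from h import *
delta(stand([.003,0,.18]))
s=snap("top","top1.png"); t=snap("side","side1.png")
f=t["frame"][:,:,::-1][120:320,230:430]; g=s["frame"][:,:,::-1][170:300,230:360]
c=np.hstack([cv2.resize(f,(400,400)),cv2.resize(g,(400,400))]); cv2.imwrite("pics/c2.png",c)
E
```

```text
clock: 2.7
tool_pos: [0.6422, -0.006, 0.205]
eef_rot: [0.64, 0.768, -0.0, 0.001]
contact_force: [0.2, -0.4, -0.3]
opening: 1.0
finger_force: 0.0
clock: 2.95
tool_pos: [0.64, -0.0077, 0.1944]
eef_rot: [0.64, 0.768, -0.001, -0.001]
contact_force: [-0.3, -0.9, 0.1]
opening: 0.999
finger_force: 0.0
t 2.95 tcp [ 0.64   -0.0077  0.1944] shift if turned first [ 0.0027 -0.0004  0.0144] turn [-0.0031  0.0009 -0.0029] F [-0.3 -0.9  0.1] grip 0.0 open 88.1
```

View pics/c2.png

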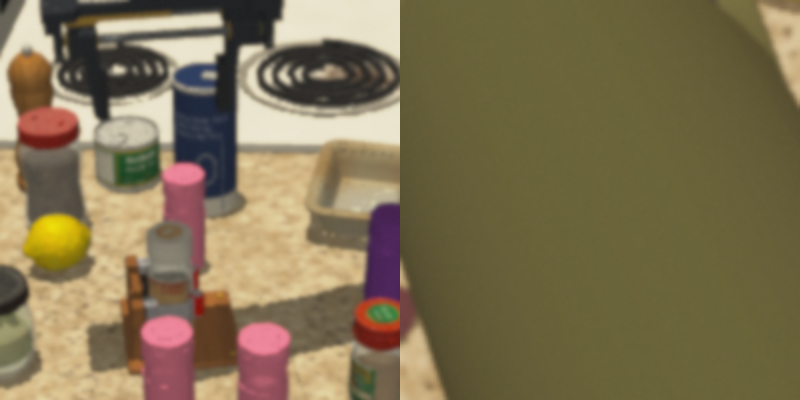

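The side view shows the fingers (crop x of about 102 and 226, mid 164) straddling the white-capped jar (x of about 170), so they are lined up. The arm hides it from the top camera. I go down to TCP z of about 0.072 and grip.

```bash

python3 -m jog '[[[0.002,0,0.03,0,0,0],[0.001,0,0.03,0,0,0],[0,0,0.03,0,0,0],[0,0,0.02,0,0,0],[0,0,0.012,0,0,0],[0,0,0,0,0,0]]]'
python3 -m jog '[[[0,0,0,0,0,0],[0,0,0,0,0,0],[0,0,0,0,0,0],[0,0,0,0,0,0],[0,0,0,0,0,0],[0,0,0,0,0,0]]]' 0.02 50
python3 -c "
from h import *
delta(stand([-.07,0,.074]))"
```

```text
clock: 3.8
tool_pos: [0.6404, -0.0042, 0.0734]
eef_rot: [0.64, 0.768, -0.0, -0.0]
contact_force: [0.2, -0.0, 0.2]
opening: 0.999
finger_force: 0.0
clock: 4.55
tool_pos: [0.6397, -0.004, 0.0737]
eef_rot: [0.64, 0.768, -0.001, -0.0]
contact_force: [-2.6, -0.3, 3.6]
opening: 0.428
finger_force: 50.0
t 4.55 tcp [ 0.6397 -0.004   0.0737] shift if turned first [-0.0009 -0.0738 -0.0003] turn [-0.0016  0.0004 -0.003 ] F [-2.6 -0.3  3.6] grip 50.0 open 37.7
```

```bash

python3 -m jog '[[[0,-0.006,-0.0005,0,0,0],[0,-0.006,-0.0005,0,0,0],[0,-0.006,0,0,0,0],[0,-0.006,0,0,0,0],[0,-0.006,0,0,0,0],[0,-0.007,0,0,0,0],[0,-0.007,0,0,0,0],[0,-0.007,0,0,0,0],[0,-0.008,0,0,0,0],[0,-0.008,0,0,0,0],[0,-0.008,0,0,0,0],[0,0,0,0,0,0]]]'
python3 - <<'E'
from h import *
delta([0.442,-0.230,.20])
t=snap("side","side2.png")
cv2.imwrite("pics/c3.png",cv2.resize(t["frame"][:,:,::-1][150:350,230:430],(500,500)))
E
```

```text
clock: 6.05
tool_pos: [0.5661, -0.0177, 0.0746]
eef_rot: [0.64, 0.768, -0.0, -0.0]
contact_force: [-0.4, -0.9, -1.7]
opening: 0.427
finger_force: 50.0
t 6.05 tcp [ 0.5661 -0.0177  0.0746] shift if turned first [-0.1859 -0.161  -0.1254] turn [-0.0007  0.0003 -0.0029] F [-0.4 -0.9 -1.7] grip 50.0 open 37.6
```

View pics/c3.png

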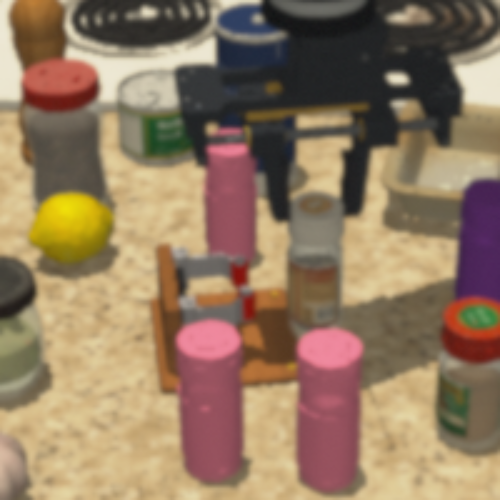

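The jar is out of the clip, held upright between the fingers (crop 315,195 to 315,330), and the jaws have closed again. I lift it and carry it over the tray.

```bash

python3 -m jog '[[[0,0,-0.03,0,0,0],[0,0,-0.04,0,0,0],[0,0,-0.04,0,0,0],[-0.01,-0.01,-0.015,0,0,0],[-0.03,-0.025,0,0,0,0],[-0.03,-0.025,0,0,0,0],[-0.03,-0.025,0,0,0,0],[-0.03,-0.025,0,0,0,0],[-0.03,-0.025,0,0,0,0],[-0.02,-0.02,0,0,0,0],[-0.006,-0.006,0,0,0,0],[0,0,0,0,0,0]]]'
python3 - <<'E'
from h import *
delta([0.445,-0.231,.07])
t=snap("side","side3.png"); s=snap("top","top3.png")
cv2.imwrite("pics/c4.png",np.hstack([cv2.resize(t["frame"][:,:,::-1][50:290,320:520],(400,480)),cv2.resize(s["frame"][:,:,::-1][240:400,360:493],(400,480))]))
E
```

```text
clock: 7.6
tool_pos: [0.4417, -0.2294, 0.1992]
eef_rot: [0.64, 0.768, 0.0, -0.0]
contact_force: [-0.1, 0.3, -1.3]
opening: 0.433
finger_force: 50.0
t 7.6 tcp [ 0.4417 -0.2294  0.1992] shift if turned first [-0.0021  0.0029  0.1292] turn [-0.0004 -0.0006 -0.0038] F [-0.1  0.3 -1.3] grip 50.0 open 38.1
```

View pics/c4.png

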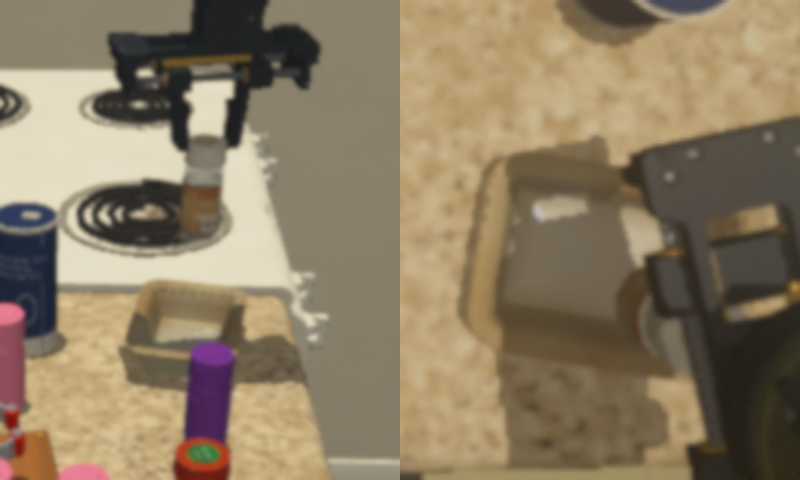

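The jar is upright in the grip above the tray (side view 205,140 to 200,235), and the salt canister is well clear. I lower it.

```bash

python3 -m jog '[[[-0.002,0.003,0.03,0,0,0],[0,0,0.03,0,0,0],[0,0,0.03,0,0,0],[0,0,0.02,0,0,0],[0,0,0.01,0,0,0],[0,0,0.004,0,0,0],[0,0,0.002,0,0,0],[0,0,0.002,0,0,0],[0,0,0.001,0,0,0],[0,0,0,0,0,0]]]'
python3 -c "
from h import *
delta([0.445,-0.231,.07])"
```

```text
clock: 8.95
tool_pos: [0.4455, -0.231, 0.0708]
eef_rot: [0.64, 0.768, 0.0, 0.0]
contact_force: [-0.7, -0.6, -0.4]
opening: 0.426
finger_force: 50.0
t 8.95 tcp [ 0.4455 -0.231   0.0708] shift if turned first [ 0.0001 -0.0005  0.0008] turn [ 0.0003  0.0003 -0.0032] F [-0.7 -0.6 -0.4] grip 50.0 open 37.6
```

```bash

python3 -m jog '[[[0,0,0.001,0,0,0],[0,0,0.001,0,0,0],[0,0,0,0,0,0]]]'
python3 -m jog '[[[0,0,0,0,0,0],[0,0,0,0,0,0],[0,0,0,0,0,0],[0,0,0,0,0,0],[0,0,0,0,0,0]]]' 0.08 20
python3 -m jog '[[[0,0,-0.02,0,0,0],[0,0,-0.04,0,0,0],[0,0,-0.04,0,0,0],[0,0,-0.04,0,0,0]]]'
python3 -c "
from h import *
delta([0.4597,0.0839,.19])"
```

```text
clock: 9.32
tool_pos: [0.4456, -0.2312, 0.0695]
eef_rot: [0.64, 0.768, -0.0, 0.001]
contact_force: [-1.9, -0.8, 8.8]
opening: 0.43
finger_force: 50.0
clock: 9.95
tool_pos: [0.4454, -0.2309, 0.0686]
eef_rot: [0.64, 0.768, -0.0, -0.0]
contact_force: [0.0, 0.6, -0.9]
opening: 0.907
finger_force: 0.0
clock: 10.45
tool_pos: [0.4451, -0.2308, 0.2098]
eef_rot: [0.64, 0.768, -0.0, -0.0]
contact_force: [0.9, 0.1, -1.0]
opening: 0.903
finger_force: 0.0
t 10.45 tcp [ 0.4451 -0.2308  0.2098] shift if turned first [0.3066 0.0722 0.0198] turn [-0.0003 -0.0003 -0.0029] F [ 0.9  0.1 -1. ] grip 0.0 open 79.5
```

```bash

python3 -m jog '[[[0.03,0.007,0,0,0,0],[0.04,0.01,0,0,0,0],[0.04,0.01,0,0,0,0],[0.04,0.01,0,0,0,0],[0.04,0.01,0,0,0,0],[0.04,0.01,0,0,0,0],[0.04,0.01,0.01,0,0,0],[0.03,0.005,0.01,0,0,0],[0.006,0,0,0,0,0],[0,0,0,0,0,0]]]' 0.0881
python3 - <<'E'
from h import *
delta([0.4597,0.0839,.06])
t=snap("side","side4.png"); s=snap("top","top4.png")
cv2.imwrite("pics/c5.png",np.hstack([cv2.resize(t["frame"][:,:,::-1][130:340,330:505],(400,480)),cv2.resize(s["frame"][:,:,::-1][270:390,370:490],(400,480)) ]))
E
```

```text
clock: 11.7
tool_pos: [0.4607, 0.0824, 0.1887]
eef_rot: [0.64, 0.768, -0.0, 0.0]
contact_force: [0.1, -0.2, -1.2]
opening: 0.996
finger_force: 0.0
t 11.7 tcp [0.4607 0.0824 0.1887] shift if turned first [ 0.0017 -0.0007  0.1287] turn [-0.0005  0.0009 -0.0029] F [ 0.1 -0.2 -1.2] grip 0.0 open 87.8
```

View pics/c5.png

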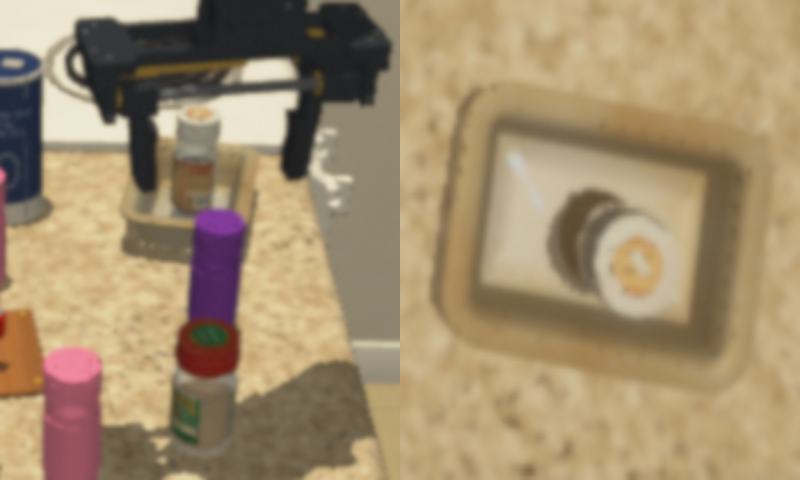

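The white jar stands upright on the tray floor (top crop 635,262). The fingers straddle the red jar (side crop 208,345). I descend and grip.

```bash

python3 -m jog '[[[0.001,-0.001,0.03,0,0,0],[0,0,0.03,0,0,0],[0,0,0.03,0,0,0],[0,0,0.025,0,0,0],[0,0,0.012,0,0,0],[0,0,0,0,0,0]]]'
python3 -m jog '[[[0,0,0,0,0,0],[0,0,0,0,0,0],[0,0,0,0,0,0],[0,0,0,0,0,0],[0,0,0,0,0,0],[0,0,0,0,0,0]]]' 0.02 55
python3 -m jog '[[[0,0,-0.03,0,0,0],[0,0,-0.04,0,0,0],[0,0,-0.04,0,0,0],[0,0,-0.03,0,0,0]]]'
python3 -c "
from h import *
delta(stand([-.09,0,.2]))"
```

```text
clock: 12.55
tool_pos: [0.4597, 0.0831, 0.0614]
eef_rot: [0.64, 0.768, -0.0, 0.0]
contact_force: [-0.5, -0.4, 1.1]
opening: 1.0
finger_force: 0.0
clock: 13.3
tool_pos: [0.4627, 0.0851, 0.0634]
eef_rot: [0.64, 0.768, 0.003, 0.002]
contact_force: [-1.9, -0.9, 26.9]
opening: 0.343
finger_force: 20.7
clock: 13.8
tool_pos: [0.4598, 0.084, 0.2032]
eef_rot: [0.64, 0.768, 0.0, 0.0]
contact_force: [-0.0, 0.3, -0.7]
opening: 0.226
finger_force: 0.0
t 13.8 tcp [0.4598 0.084  0.2032] shift if turned first [-0.1205  0.0669  0.0032] turn [ 0.001  -0.0001 -0.003 ] F [-0.   0.3 -0.7] grip 0.0 open 19.9
```

The grip failed: the fingers closed to 30 mm and then 20 mm. I look at what happened.

```bash

python3 - <<'E'
from h import *
t=snap("side","side5.png"); s=snap("top","top5.png")
cv2.imwrite("pics/c6.png",np.hstack([cv2.resize(t["frame"][:,:,::-1][100:370,330:530],(400,540)),cv2.resize(s["frame"][:,:,::-1][230:400,185:311],(400,540)) ]))
E
```

```text
(no output)
```

View pics/c6.png

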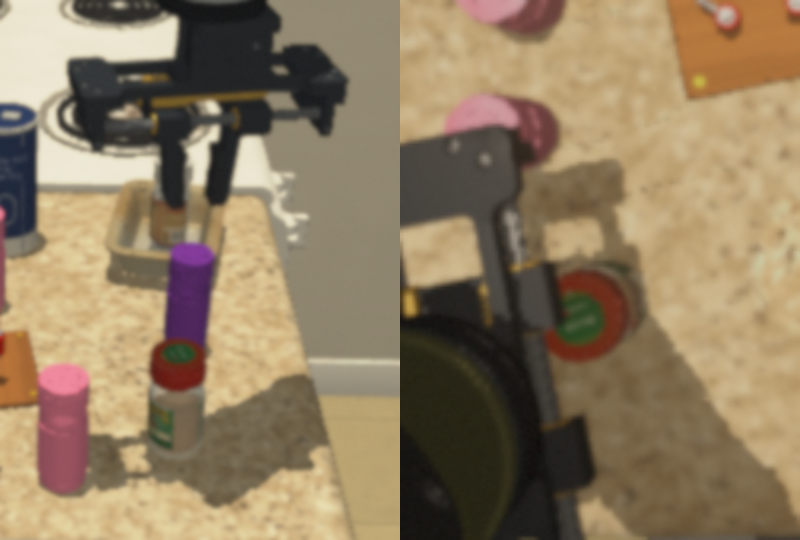

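The red jar still stands, shifted a little, with its cap now near top (245,330). The slip and the 38 mm opening on the 40 mm white jar suggest that my lateral position is off. I check the placed white jar against the TCP at release.

```bash
python3 - <<'E'
from h import *
im4=cv2.imread("pics/top4.png")[:,:,::-1]
s=snapshot("top")
print("white in tray",px2w(s,[(440.5,335.5)],.109).round(4), "released at TCP .4454 -.2309")
def red(f):
    h=cv2.cvtColor(np.ascontiguousarray(f),cv2.COLOR_RGB2HSV); m=(((h[...,0]<8)|(h[...,0]>172))&(h[...,1]>170)&(h[...,2]>90)).astype(np.uint8)
    m[:300]=0;m[:,:200]=0;m[365:]=0;m[:,280:]=0
    c=max(cv2.findContours(m,0,1)[0],key=cv2.contourArea); return cv2.minEnclosingCircle(c),cv2.contourArea(c)
for f in("top0.png","top5.png"):
    (c,r),a=red(cv2.imread("pics/"+f)[:,:,::-1]); print(f,c,r,a,px2w(s,[c],.097).round(4))
t=snapshot("side")
st=get_state(); print("TCP in side px",w2px(t,[st["tool_pos"]]).round(1),"top px",w2px(s,[st["tool_pos"]]).round(1))
for p in [(0.4597,0.0839,.097),(0.4597,.0839,0),(.4454,-.2309,.109)]: print("side px",w2px(t,[p]).round(1))
E
```

```text
white in tray [[ 0.446  -0.2312  0.109 ]] released at TCP .4454 -.2309
top0.png (244.72857666015625, 327.72857666015625) 12.42490291595459 100.5 [[0.4635 0.079  0.097 ]]
top5.png (244.5, 325.0) 11.80052375793457 82.5 [[0.4679 0.0793 0.097 ]]
TCP in side px [[424.9 218.6]] top px [[229.1 339.6]]
side px [[420.  273.8]]
side px [[415.9 319.3]]
side px [[416.3 177.9]]
```

```bash
python3 - <<'E'
from h import *
t=snapshot("side"); s=snapshot("top")
e=SR.apply([1,0,0])
for n,p,w in(("side1",(.64,-.0077,.1944),.044),("side3",(.4417,-.2294,.1992),.019),("side4",(.4607,.0824,.1887),.044),("side5",(.4598,.084,.2032),.01)):
    p=np.array(p)
    for dz in(0,.03): print(n,dz,w2px(t,[p+w*e+[0,0,dz],p-w*e+[0,0,dz]]).round(0).tolist())
# where seen: side1 (281,179)(343,174); side3 (410,125)(437,122); side4 (393,213)(460,208); side5 (417,202)(438,200)
from scipy.optimize import least_squares
obs={"side1":[(281,179),(343,174)],"side3":[(410,125),(437,122)],"side4":[(393,213),(460,208)],"side5":[(417,202),(438,200)]}
P={"side1":((.64,-.0077,.1944),.044),"side3":((.4417,-.2294,.1992),.019),"side4":((.4607,.0824,.1887),.044),"side5":((.4598,.084,.2032),.01)}
f=lambda o:np.concatenate([(w2px(t,[np.array(p)+o+w*e,np.array(p)+o-w*e])-obs[k]).ravel() for k,(p,w) in P.items()])
r=least_squares(f,[0,0,0]);print(r.x,r.fun.round(1))
r=least_squares(lambda z:f(np.array([0,0,z[0]])),[0]);print(r.x,r.fun.round(1))
E
```

```text
side1 0 [[286.0, 194.0], [338.0, 190.0]]
side1 0.03 [[285.0, 178.0], [338.0, 174.0]]
side3 0 [[412.0, 138.0], [431.0, 137.0]]
side3 0.03 [[413.0, 124.0], [432.0, 123.0]]
side4 0 [[396.0, 228.0], [451.0, 223.0]]
side4 0.03 [[396.0, 211.0], [453.0, 206.0]]
side5 0 [[418.0, 218.0], [431.0, 217.0]]
side5 0.03 [[420.0, 201.0], [433.0, 200.0]]
[-0.0001071   0.02655488  0.04272359] [ 1.8 -0.3 -5.7  0.8  4.1 -2.1 -3.4 -0.3  4.7 -0.6 -3.9 -0.1  4.8  0.6
 -2.7  1.5]
[0.02897342] [ 4.1 -0.3 -5.   0.9  2.7 -0.7 -5.3  1.1  3.5 -1.7 -7.  -1.1  2.8 -0.2
 -5.2  0.8]
```

In all four side pictures the fingertips sit about 29 mm higher than the reported TCP, while the lateral position agrees. The red jar was therefore gripped only by the top rim of its cap and slipped out. The real tip z is about the reported z + 0.029, so I re-grip at reported z of about 0.035, with the jar now near (0.462, 0.083).

```bash

python3 -m jog '[[[-0.001,0.002,0.03,0,0,0],[0,0,0.03,0,0,0],[0,0,0,0,0,0],[0,0,0.03,0,0,0],[0,0,0.03,0,0,0],[0,0,0.02,0,0,0],[0,0,0.01,0,0,0],[0,0,0.01,0,0,0],[0,0,0.008,0,0,0],[0,0,0,0,0,0]]]' 0.0881
python3 - <<'E'
from h import *
delta([.462,.0827,.035])
t=snap("side","side6.png"); cv2.imwrite("pics/c7.png",cv2.resize(t["frame"][:,:,::-1][180:360,340:520],(540,540)))
E
```

```text
clock: 15.35
tool_pos: [0.4618, 0.0832, 0.0334]
eef_rot: [0.64, 0.769, -0.0, 0.0]
contact_force: [-0.1, 0.2, -0.2]
opening: 0.997
finger_force: 0.0
t 15.35 tcp [0.4618 0.0832 0.0334] shift if turned first [-0.0006  0.0001 -0.0016] turn [-0.0003  0.0003 -0.0028] F [-0.1  0.2 -0.2] grip 0.0 open 87.9
```

View pics/c7.png

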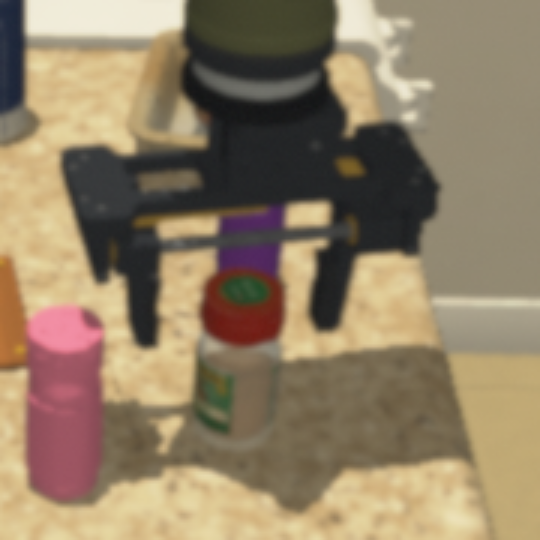

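The fingertips (crop 145,340 and 325,325) are about 30 mm below the cap top (245,290), on both sides of the cap as wanted. I grip and lift.

```bash

python3 -m jog '[[[0,0,0,0,0,0],[0,0,0,0,0,0],[0,0,0,0,0,0],[0,0,0,0,0,0],[0,0,0,0,0,0],[0,0,0,0,0,0]]]' 0.02 58
python3 -m jog '[[[0,0,-0.02,0,0,0],[0,0,-0.04,0,0,0],[0,0,-0.04,0,0,0],[0,0,-0.03,0,0,0],[0,0,0,0,0,0]]]'
python3 -c "
from h import *
delta(stand([-.1,0,.16]))"
```

```text
clock: 16.15
tool_pos: [0.4616, 0.0832, 0.0336]
eef_rot: [0.64, 0.768, -0.0, -0.0]
contact_force: [-0.7, 0.3, 1.4]
opening: 0.502
finger_force: 57.9
clock: 16.77
tool_pos: [0.4632, 0.0836, 0.1652]
eef_rot: [0.64, 0.768, 0.002, 0.001]
contact_force: [0.3, 0.2, -2.3]
opening: 0.503
finger_force: 57.9
t 16.77 tcp [0.4632 0.0836 0.1652] shift if turned first [-0.1195  0.0537  0.0052] turn [ 0.0043 -0.0003 -0.0038] F [ 0.3  0.2 -2.3] grip 57.9 open 44.3
```

Gripped at 44 mm with 58 N. I carry it to 100 mm in front of the clip.

```bash

python3 -m jog '[[[-0.015,0.005,0,0,0,0],[-0.03,0.013,0,0,0,0],[-0.03,0.013,0,0,0,0],[-0.03,0.013,0,0,0,0],[-0.014,0.009,0,0,0,0],[0,0,0.03,0,0,0],[0,0,0.04,0,0,0],[0,0,0.03,0,0,0],[0,0,0.017,0,0,0],[0,0,0.005,0,0,0],[0,0,0,0,0,0],[0,0,0,0,0,0]]]'
python3 - <<'E'
from h import *
delta(stand([-.1,0,.0435]))
t=snap("side","side7.png"); cv2.imwrite("pics/c8.png",cv2.resize(t["frame"][:,:,::-1][170:320,270:420],(600,600),interpolation=cv2.INTER_CUBIC))
E
```

```text
clock: 18.27
tool_pos: [0.536, -0.024, 0.0422]
eef_rot: [0.64, 0.768, 0.0, 0.0]
contact_force: [-0.0, 0.3, -0.9]
opening: 0.498
finger_force: 57.9
t 18.27 tcp [ 0.536  -0.024   0.0422] shift if turned first [-0.0003  0.0019 -0.0013] turn [ 0.0012  0.0001 -0.0028] F [-0.   0.3 -0.9] grip 57.9 open 43.9
```

View pics/c8.png

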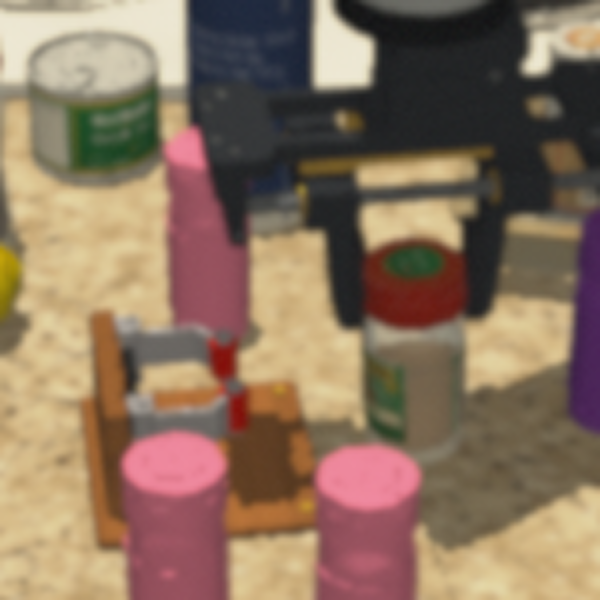

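The red jar is upright in the grip (crop 415,260 to 415,440), in front of the clip with its rollers at (222,355) and (237,405). The fingertips are just above the jaws' height. I push in slowly.

```bash

python3 -m jog '[[[0,0.01,-0.001,0,0,0],[0,0.015,0,0,0,0],[0,0.015,0,0,0,0],[0,0.01,0,0,0,0],[0,0.005,0,0,0,0],[0,0.004,0,0,0,0],[0,0.004,0,0,0,0],[0,0.004,0,0,0,0],[0,0.004,0,0,0,0],[0,0,0,0,0,0]]]'
python3 -c "
from h import *
delta(stand([.001,0,.0435]));print(SR.inv().apply(get_state()['contact_force']).round(1),get_state()['moment'].round(2))"
```

```text
clock: 19.58
tool_pos: [0.6001, -0.0134, 0.0419]
eef_rot: [0.64, 0.768, -0.005, -0.002]
contact_force: [-7.6, -2.5, 4.8]
opening: 0.501
finger_force: 58.0
t 19.57 tcp [ 0.6001 -0.0134  0.0419] shift if turned first [ 0.0011  0.0379 -0.0016] turn [-0.0107  0.0026 -0.0033] F [-7.6 -2.5  4.8] grip 58.0 open 44.1
[-7.9 -1.1  4.8] [-0.63  1.97  0.02]
```

```bash

python3 -m jog '[[[0,0.004,-0.001,0,0,0],[0,0.004,0,0,0,0],[0,0.004,0,0,0,0],[0,0.004,0,0,0,0],[0,0.004,0,0,0,0],[0,0.004,0,0,0,0],[0,0.004,0,0,0,0],[0,0.004,0,0,0,0],[0,0.003,0,0,0,0],[0,0,0,0,0,0]]]'
python3 -c "
from h import *
delta(stand([.001,0,.0435]));print(SR.inv().apply(get_state()['contact_force']).round(1),get_state()['moment'].round(2))"
```

```text
clock: 20.82
tool_pos: [0.638, -0.0051, 0.0442]
eef_rot: [0.64, 0.769, -0.001, -0.001]
contact_force: [-4.7, -1.5, 4.8]
opening: 0.5
finger_force: 57.9
t 20.82 tcp [ 0.638  -0.0051  0.0442] shift if turned first [-0.0001 -0.0008  0.0007] turn [-0.0034  0.0005 -0.0027] F [-4.7 -1.5  4.8] grip 57.9 open 44.1
[-4.9 -0.6  4.8] [-0.31  0.87  0.04]
```

It now rests against the back. I release and lift off.

```bash

python3 -m jog '[[[0,0,0.001,0,0,0],[0,0,0,0,0,0]]]' - 20
python3 -m jog '[[[0,0,0,0,0,0],[0,0,0,0,0,0],[0,0,0,0,0,0],[0,0,0,0,0,0]]]' 0.0881
python3 -m jog '[[[0,0,-0.02,0,0,0],[0,0,-0.04,0,0,0],[0,0,-0.04,0,0,0],[0,-0.03,-0.04,0,0,0],[0,-0.04,-0.01,0,0,0],[0,-0.04,0,0,0,0],[0,-0.04,0,0,0,0],[-0.03,-0.04,0,0,0,0],[-0.05,0,0,0,0,0],[-0.05,0,0,0,0,0],[-0.05,0,0,0,0,0],[0,0,0,0,0,0]]]'
python3 - <<'E'
from h import *
delta(stand([.001,0,.0435]))
t=snap("side","side8.png"); s=snap("top","top8.png")
cv2.imwrite("pics/c9.png",np.hstack([cv2.resize(t["frame"][:,:,::-1][200:320,270:390],(400,400),interpolation=cv2.INTER_CUBIC),cv2.resize(s["frame"][:,:,::-1][185:275,255:345],(400,400),interpolation=cv2.INTER_CUBIC)]))
E
```

```text
clock: 21.08
tool_pos: [0.6379, -0.005, 0.0436]
eef_rot: [0.64, 0.769, -0.001, -0.001]
contact_force: [-6.0, -0.6, 8.6]
opening: 0.51
finger_force: 19.9
clock: 21.58
tool_pos: [0.6399, -0.0049, 0.0425]
eef_rot: [0.64, 0.768, 0.0, 0.0]
contact_force: [0.6, -0.2, -0.6]
opening: 0.94
finger_force: 0.0
clock: 23.08
tool_pos: [0.4856, -0.2214, 0.1934]
eef_rot: [0.643, 0.766, -0.001, 0.001]
contact_force: [0.8, 0.5, -0.8]
opening: 1.0
finger_force: 0.0
t 23.07 tcp [ 0.4856 -0.2214  0.1934] shift if turned first [0.1844 0.1887 0.1499] turn [ 0.0009  0.003  -0.0112] F [ 0.8  0.5 -0.8] grip 0.0 open 88.1
```

View pics/c9.png

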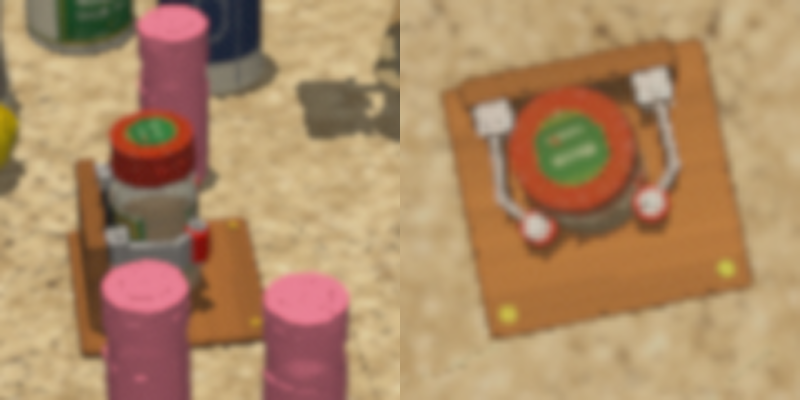

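The red jar is seated upright (side crop 152,130), with the rollers closed round its front at (537,228) and (650,202), about 2.7 mm wider each than closed, or about 0.06 rad. I do a numeric check, then hand in.

```bash
python3 - <<'E'
from h import *
s=snapshot("top")
o=lambda p,sc,x,y:np.array(p,float)/sc+[x,y]-0.5+0.5/sc
p=px2w(s,o([(174,149)],4.444,255,185),.105)[0]; d=SR.inv().apply(p-O); print("red in stand",d.round(4))
ok=abs(d[0]-.001)<.0045 and abs(d[1])<.004
st=get_state(); print(ok,st["contact_force"].round(1))
if ok: print(finish_job())
E
```

```text
red in stand [0.0014 0.0014 0.105 ]
True [ 0.1 -0.4  0.5]
the job is handed in; nothing more can be done
None
```

The job is handed in at about 23 s: the white-capped jar stands upright in the tray and the red-capped jar is seated in the clip with the jaws closed, though no verdict came back; the red jar slipped out of the first grip but stayed upright and was re-gripped.

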